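Brace the jam jar in the bar caddy and unscrew its lid

TASK

Set the amber jam jar with the red lid gently down into the empty square well of the oak caddy, fully home and upright, so that the well braces it. Then unscrew its tight lid only until the threads let go, raise it straight up and finish while still holding it, level and still, a couple of centimetres above the open mouth, so that anything clinging to it falls back in. The jar stays home in the well, and the green jar, the cup and the vase stay where they are.

Things in the scene. Friction and masses are not known exactly. Their poses are not given: they have to be found in the camera images.
- jar: square amber glass jam jar, 66 x 66 mm (edges rounded 6 mm), 110 mm tall to the rim, 0.3 to 0.6 kg, standing loose on the counter, red lid screwed tight. The square part is 78 mm high, then a shoulder narrows to a round neck 47 mm across with three thread starts. Origin: centre of its underside; z up; a paper label is on its -x face.
- lid: round red twist-off lid of the amber jar, 62 mm across, 17 mm high, smooth side, 0.06 kg, a yellow day-dot sticker on top near the edge on its -x side. Origin: centre of its lower edge, z up; closed it lies 98 mm above the jar's underside (lid top at 115 mm). Seen from above it unscrews anticlockwise; closed, its x axis points 68 to 82 degrees clockwise of the jar's x axis.
- jar_mouth (a point): centre of the jar's rim, 110 mm above its underside, hidden in the lid; axes as the jar. Three lugs in the lid hook under the threads. Turning takes up to 1 N m at first, then less, and the lid climbs 2 to 3 mm. It lifts off from 18 degrees before to 12 degrees after its x axis is in line with the jar's (dot over label); before that the jar comes up with it, after that the lugs meet stops.
- lid_top (a point): centre of the lid's top face, 17 mm above its lower edge; axes as the lid. A springy liner under the top pushes lid and rim apart with about 22 N when closed and with next to nothing once the lid is loose.
- well (a point): centre of the floor of the caddy's empty square well, 8 mm above the counter; x and y along its sides, z up. The well is 71 x 71 mm and 42 mm deep: the jar has 2.5 mm of play on each side and may stand in any of four directions; when the lid is turned the jar turns up to 6 degrees with it until the walls stop it.
- caddy: oak bar caddy screwed to the counter, 91 mm (x) by 340 mm (y), 50 mm high: two square wells and a slot of white napkins that reach 83 mm high. Origin at the counter, midway between the wells: the empty well lies at y = -62.5 mm, the one with the green jar at y = +62.5 mm, the napkins at y = 164 mm.
- green_jar: bystander: a jar of the same size in green glass with a black lid, standing in the caddy's other well; origin: centre of its underside
- cup: bystander: blue mug, 80 mm across, 65 mm high, its handle on its +y side; origin: centre of its underside
- vase: bystander: small glass bud vase, 66 mm across, 95 mm high, with sprigs up to 180 mm high; origin: centre of its underside

How it is judged:
On the way, in this order (a step that is already met when the one before it is completed fails the run):
1. the jar, its lid still screwed on, stands fully home in the empty well (horizontal distance between jar and well below 0.008 m and z of jar in the frame of well below 0.004 m and angle between jar's own z axis and vertical below 0.06 rad and z of lid in the frame of jar below 0.0998 m), for 0.3 s.
2. the lid is free of the threads and lifted clear above the mouth of the jar, which stays home in the well (z of lid in the frame of jar above 0.113 m and horizontal distance between lid and jar below 0.02 m and horizontal distance between jar and well below 0.008 m and z of jar in the frame of well below 0.004 m), for 0.2 s.
At the end, for the whole second after the job is handed in: Jar home in the well (8 mm, floor to 4 mm, upright to 3 deg). Fingers hold the lid still, off the jar, its lower edge 3 to 45 mm above the rim, centred to 15 mm, level to 8 deg, turned at most 31 deg from where it comes free (lid x along jar x) (horizontal distance between jar and well below 0.008 m and z of jar in the frame of well below 0.004 m and angle between jar's own z axis and vertical below 0.06 rad and z of lid in the frame of jar between 0.113 and 0.155 m and horizontal distance between lid and jar below 0.015 m and angle between lid's own z axis and vertical below 0.15 rad and angle between the x axis of lid and the x axis of jar, either way round below 0.55 rad and contact force between lid and jar below 0.1 N and contact force between the fingers and lid above 2 N and linear speed of lid below 0.03 m/s); the arm keeps its last pose, push and grip.
It fails at once if the lid comes off while the jar is not home in the well (z of lid in the frame of jar above 0.106 m and (horizontal distance between jar and well above 0.012 m or z of jar in the frame of well above 0.012 m)).
It fails at once if the jar is dropped or rammed into the well (horizontal distance between jar and well below 0.03 m and z of jar in the frame of well below 0.042 m and linear speed of jar above 0.4 m/s).
It fails at once if the jar is tipped over (angle between jar's own z axis and vertical above 0.5 rad).
It fails at once if the green jar is disturbed (distance of green_jar from where it was at the start of the episode above 0.02 m or angle between green_jar's own z axis and vertical above 0.2 rad).
It fails at once if the cup or the vase is disturbed (distance of any of cup, vase from where it was at the start of the episode above 0.02 m or angle between any of cup, vase's own z axis and vertical above 0.3 rad).
It also fails if it takes over 51 s, if anything falls off the work surface, if the arm or the gripper's body presses on something with over 40 N, if the wrist force passes 120 N, or if a joint passes its speed limit or range.

ROBOT

A 7-joint arm with a two-finger parallel gripper is mounted at the origin on the work surface. World frame = base frame: x ahead of the robot, y to its left, z up, the work surface at z = 0. Lengths are in m, angles in rad, forces in N, time in s.
With the tool pointing down it reaches from about 0.4 to 0.925 m from the base axis. Payload 4.1 kg.
Tool frame: the origin (TCP) lies between the finger pads; the fingertips stand 8 mm ahead of it and the grasp point (between the pads) lies 11 mm behind it (env.finger_overhang is the distance from the TCP to the fingertips, in m); z points along the fingers, y is the line along which they close (so a half turn about z gives the same grasp; the last joint's range is limited). The gripper opens to 85 mm and grips with 20 to 120 N. Pads are 22 mm wide; open, the fingers measure 114 mm over their backs; the gripper's body (76 mm by 85 mm) begins 54 mm behind the grasp point. The pads swing forward as they close: fully open they stand 13 mm farther back than shut.
Start: joints at [1.244, 0.398, 0.045, 1.537, -0.019, 1.207, -0.051], TCP at [0.147, -0.633, 0.239] pointing down, gripper open.
Joint ranges: [-2.82, 2.82], [-0.49, 2.23], [-1.37, 1.46], [0, 2.46], [-1.36, 4.5], [0.23, 2], [-2.94, 2.94]. Speed limits (rad/s): [2.57, 2.57, 3.14, 3.14, 3.14, 3.14, 3.14].

INTERFACE

Orientations are given as [roll, pitch, yaw] about the fixed x, y, z axes, in that order (R = Rz(yaw) Ry(pitch) Rx(roll)).
In Python, from station import env gives the robot as it stands.
- The arm moves only by the tool carry_out, never from a script. Its argument "increments" is one flat list of numbers, 4 for each row, row after row: the shift along the tool's x, y, z in m, then the turn about the tool's z in rad. A call has 1 to 12 rows; each row shifts and turns the commanded pose from where the row before left it, along the tool's axes as they then stand; what a row does not reach is not made up. A row lasts 1/12 s, in which the tool goes at most 41.7 mm and 7.16 degrees, less where a joint would pass 70% of its speed; a pose out of reach is approached as far as the arm can. A call with a gripper value outside its range is refused whole. "gripper" is the opening, from 0 (shut) to 1 (fully open), set as the call begins (left out, the last holds). The fingers move at their own pace and stop on an object; the grip force is fixed at half the most. Time passes only in rows, so rows that do not move let the fingers close. It gives the time, the measured TCP pose, the force, the opening and the grip force at its end, in the units of the state.
- env.get_state(): the state, without advancing time (a new reading comes with each control period).
- env.capture(name): name is "scene" or "top" or "wrist"; returns (picture, depth): 400x640x3 uint8, red, green, blue; 400x640 float32, m along the optical axis (not along the pixel's ray), 0 where there is no reading.
- env.get_calibration(name): a dict with "intrinsics" (3x3 intrinsics, pixels), "eye" and "rotation" of the camera in the world. Camera axes: x right, y up, looking along -z (the intrinsics and any distortion apply to the point x, -y, -z); pixel columns grow to the right and rows downward; lengths in m; the calibration is good to about 2 mm. A picture is of the moment at which its call begins: read the wrist's pose just before it. get_calibration takes no time and is no camera call; for the wrist camera it gives the pose at the moment of the call.
- env.close_job(): hands the job in; it is judged then, once.
Trained networks look in the newest picture that a camera, given by its name, has taken for a name from the list of things; names that differ only in an ending like _2 or _b are one class to them, and where a whole thing is asked for, a point or a joint stands for the part that bears it (a point fixed in the world has none). Each returns a list of dicts, best first, with "confidence" (0 to 1); they miss things now and then, are a little off and sometimes report something else, mostly with a low value. They report only what shows in the picture. A call takes as long as a camera call.
- env.silhouettes(name, camera): "mask" (400x640 bool, what is visible of it) and "bbox" ([left, top, right, bottom] in pixels, round what is visible of it).
The state is a dict: "t": time; "joints": joint angles; "qd": joint speeds; "joint_torque": joint torques, N m; "tcp_pos": TCP position; "eef_rot": TCP orientation; "force": force on the tool from outside, world axes, zero at the start; "ft_torque": the same for the moment, N m; "gripper_width": opening from 0.0 (shut) to 1.0 (fully open); "gripper_force": force on a finger pad.
Only numpy, scipy, OpenCV 4.12 (cv2) and the standard library are available. Lean on these libraries where they do the work, as an engineer would, in place of code of your own. Each camera call takes 0.05 s, during which the arm holds its last target. There are 200 camera calls.

## Working session

There is one attempt and no reset: what is moved stays moved. The work goes in short steps, Python scripts to look and compute and a tool call to move; the robot and the scene stay as the last step left them, time stands still between calls to the robot, and variables do not carry over. Pictures are saved under pics/ and viewed, at most 10 in all, crops included, and the job is handed in when it is done.

Besides the shell and the picture viewer there is one more tool, called after "Emit:" as name(argument=value, ...) on one line, values as JSON. carry_out: Moves the arm, as the interface text tells. Its arguments: {"type":"object","properties":{"increments":{"type":"array","items":{"type":"number"}},"gripper":{"type":"number"}},"required":["increments"]}

```bash
ls; mkdir -p pics; cat > h.py <<'E'
import numpy as np,cv2
from station import env
from scipy.spatial.transform import Rotation as R
def cloud(cam):
    c=env.get_calibration(cam); im,d=env.capture(cam)
    K=np.array(c["intrinsics"]);v,u=np.mgrid[0:400,0:640]
    x=(u-K[0,2])/K[0,0]*d; y=(v-K[1,2])/K[1,1]*d
    P=np.stack([x,-y,-d],-1)@np.array(c["rotation"]).reshape(3,3).T+np.array(c["eye"])
    P[d==0]=np.nan
    return im,P
def save(n,im): cv2.imwrite("pics/"+n,im[...,::-1])
E
python3 - <<'E'
from h import *
print(env.get_state()); 
im,P=cloud("top"); im2,P2=cloud("scene")
print(env.get_calibration("top"),env.get_calibration("scene"))
save("a.png",np.vstack([cv2.resize(im,(480,300)),cv2.resize(im2,(480,300))])); save("top.png",im)
for n in ["jar","lid","well","caddy","green_jar","cup","vase"]:
    for cam,Q in(("top",P),("scene",P2)):
        for r in env.silhouettes(n,cam)[:2]:
            q=Q[r["mask"]]; print(n,cam,round(r["confidence"],2),r["bbox"],np.round(np.nanmedian(q,0),3),np.round(np.nanmax(q[:,2]),3))
np.save("top.npy",P);np.save("scene.npy",P2)
E
```

```text
pics
{'t': 0.0, 'joints': array([ 1.24402964,  0.39920604,  0.04501044,  1.53787288, -0.01872873,
        1.20691806, -0.05070449]), 'qd': array([-0.00080808, -0.00058611, -0.00020097,  0.00220151,  0.00180956,
        0.00052701, -0.00061628]), 'joint_torque': array([-4.36579203e-04, -4.75129151e+01,  1.36455394e+00, -2.54218394e+01,
        1.15863266e-02,  9.55608732e-03,  9.51501448e-06]), 'tcp_pos': array([ 0.14667525, -0.63259546,  0.23825707]), 'eef_rot': array([-3.13961229e+00,  1.01397094e-04,  2.27885848e-01]), 'force': array([ 0.33778774,  0.42450317, -0.29996358]), 'ft_torque': array([-0.02260388, -0.0026014 ,  0.02077594]), 'gripper_force': 0.0, 'gripper_width': 1.0001432249913036}Traceback (most recent call last):
  File "<stdin>", line 3, in <module>
  File "h.py", line 8, in cloud
    P=np.stack([x,-y,-d],-1)@np.array(c["rotation"]).reshape(3,3).T+np.array(c["eye"])
                             ~~~~~~~~~~~~~~~~~~~~~~~~~~~~~~~^^^^^
ValueError: cannot reshape array of size 3 into shape (3,3)
```

```bash
sed -i 's/np.array(c\["rotation"\]).reshape(3,3).T/R.from_euler("xyz",c["rotation"]).as_matrix().T/' h.py
python3 - <<'E'
from h import *
im,P=cloud("top"); im2,P2=cloud("scene")
print(env.get_calibration("top"),env.get_calibration("scene"))
save("a.png",np.vstack([cv2.resize(im,(480,300)),cv2.resize(im2,(480,300))])); save("top.png",im)
for n in ["jar","lid","well","caddy","green_jar","cup","vase"]:
    for cam,Q in(("top",P),("scene",P2)):
        for r in env.silhouettes(n,cam)[:2]:
            q=Q[r["mask"]]; print(n,cam,round(r["confidence"],2),r["bbox"],np.round(np.nanmedian(q,0),3),np.round(np.nanmax(q[:,2]),3))
np.save("top.npy",P);np.save("scene.npy",P2)
E
```

```text
{'intrinsics': array([[388.22922642,   0.        , 323.96826859],
       [  0.        , 388.22922642, 194.55752932],
       [  0.        ,   0.        ,   1.        ]]), 'eye': array([0.40483867, 0.03552408, 0.8649798 ]), 'rotation': array([ 0.14632073, -0.04598082, -1.5458541 ])} {'intrinsics': array([[395.42932942,   0.        , 317.64261364],
       [  0.        , 395.42932942, 200.06708883],
       [  0.        ,   0.        ,   1.        ]]), 'eye': array([1.16007492, 0.15659559, 0.50779229]), 'rotation': array([1.01811679, 0.01911871, 1.74516262])}
jar top 0.59 [425.2, 147.2, 462.2, 183.2] [ 0.59  -0.236  0.067] 0.088
jar scene 0.72 [136.7, 217.1, 184.0, 267.8] [ 0.634 -0.244  0.053] 0.097
lid top 0.6 [439.3, 139.3, 473.7, 170.9] [ 0.605 -0.26   0.116] 0.12
lid scene 0.73 [132.2, 199.8, 172.1, 228.2] [ 0.619 -0.256  0.114] 0.116
well top 0.59 [116.3, 164.3, 278.7, 230.2] [0.513 0.237 0.05 ] 0.088
well scene 0.65 [347.4, 210.4, 537.0, 275.9] [0.542 0.259 0.042] 0.084
caddy top 0.69 [115.6, 160.1, 282.0, 229.1] [0.513 0.235 0.05 ] 0.088
caddy scene 0.75 [346.4, 208.3, 537.6, 275.3] [0.541 0.26  0.042] 0.084
caddy scene 0.75 [131.1, 200.3, 173.6, 226.6] [ 0.618 -0.255  0.114] 0.116
green_jar top 0.83 [156.1, 174.5, 201.6, 217.4] [0.509 0.279 0.121] 0.127
green_jar scene 0.62 [429.0, 189.8, 473.6, 249.2] [0.539 0.286 0.087] 0.123
green_jar scene 0.22 [137.4, 213.8, 182.1, 269.9] [ 0.634 -0.244  0.053] 0.092
cup top 0.93 [435.4, 204.0, 486.2, 257.8] [ 0.445 -0.304  0.025] 0.069
cup scene 0.78 [165.5, 179.7, 202.8, 222.2] [ 0.462 -0.286  0.043] 0.065
vase scene 0.75 [229.2, 167.1, 275.3, 242.5] [ 0.533 -0.089  0.052] 0.176
```

View pics/a.png

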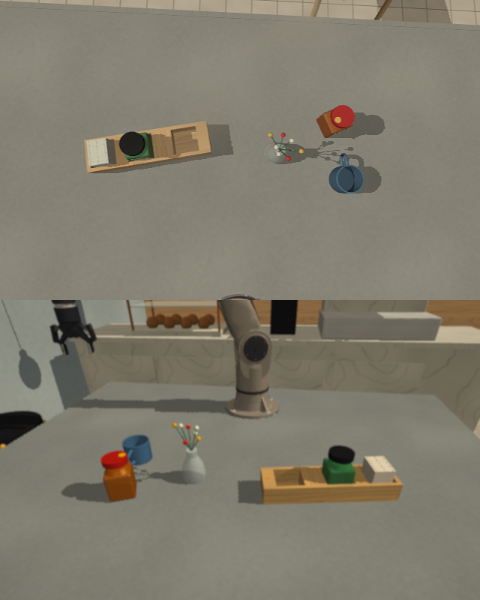

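```bash
cat >> h.py <<'E'
def rect(P,m):
    q=P[m][:,:2]; q=q[~np.isnan(q).any(1)]
    (cx,cy),s,a=cv2.minAreaRect((q*1000).astype(np.float32)); return round(cx,1),round(cy,1),np.round(s,1),round(a,1),len(q)
def near(P,x,y,r): return np.hypot(P[...,0]-x,P[...,1]-y)<r
E
python3 - <<'E'
from h import *
for f in("top","scene"):
    P=np.load(f+".npy"); z=P[...,2]
    print(f,"caddy",rect(P,near(P,.52,.22,.2)&(z>.044)&(z<.055)&(P[...,1]>0)))
    print("lid",rect(P,near(P,.615,-.26,.05)&(z>.108)),np.nanmedian(z[near(P,.61,-.26,.02)]))
    m=near(P,.513,.12,.1)&(z<.03)&(z>.003);print("wellfloor",rect(P,m),np.nanmedian(P[m],0))
    print("grn",rect(P,near(P,.52,.28,.06)&(z>.115)),"z0",np.nanmedian(z[near(P,.6,.0,.05)]))
    print("vase",rect(P,near(P,.53,-.09,.08)&(z>.01)),"cup",rect(P,near(P,.46,-.29,.08)&(z>.055)&(z<.08)))
s=env.get_state();c=env.get_calibration("wrist");print(s["tcp_pos"],c)
E
```

```text
top caddy (520.2, 257.5, array([ 91.9, 319.1]), 11.2, 3229)
lid (606.7, -261.7, array([60.9, 60.7]), 58.8, 746) 0.11666672620077623
wellfloor (512.0, 118.7, array([189.7, 193.5]), 37.1, 1323) [0.53475184 0.16420087 0.00839748]
grn (513.6, 289.5, array([61.4, 60.7]), 0.5, 857) z0 0.000647544788166754
vase (513.9, -90.8, array([92.4, 60.1]), 44.4, 914) cup (447.2, -300.3, array([79. , 93.4]), 59.9, 385)
scene caddy (521.9, 257.4, array([ 95. , 318.1]), 11.5, 2915)
lid (609.9, -261.1, array([61.5, 60.8]), 45.0, 559) 0.11437091809463698
wellfloor (547.7, 152.9, array([ 88.4, 104.4]), 10.2, 1062) [0.55666214 0.15898451 0.0153525 ]
grn (516.0, 290.5, array([61.4, 61.4]), 10.7, 572) z0 -0.0014421008321399142
vase (521.1, -91.1, array([87.7, 63. ]), 37.5, 1397) cup (446.6, -294.9, array([84.2, 78.6]), 47.4, 317)
[ 0.14682971 -0.63324562  0.2393855 ] {'intrinsics': array([[284.55734794,   0.        , 319.58829102],
       [  0.        , 284.55734794, 201.45879156],
       [  0.        ,   0.        ,   1.        ]]), 'eye': array([ 0.21752464, -0.61726894,  0.37475918]), 'rotation': array([-2.84670274e-01,  5.03057132e-04, -1.34237627e+00])}
```

Emit:
carry_out(increments=[0.013,-0.0065,0,0,0.026,-0.013,0,0,0.026,-0.013,0,0,0.026,-0.013,0,0,0.026,-0.013,0,0,0.026,-0.013,0,0,0.026,-0.013,0,0,0.026,-0.013,0,0,0.026,-0.013,0,0,0.026,-0.013,0,0,0.026,-0.013,0,0,0.026,-0.013,0,0], gripper=1)

```text
t: 1.85
tcp_pos: [0.4059, -0.4177, 0.2396]
eef_rot: [-3.142, -0.0, 0.229]
force: [0.7, 0.2, 0.8]
gripper_width: 1.001
gripper_force: 0.0
```

Emit:
carry_out(increments=[0.026,-0.013,0,0,0.026,-0.013,0,0,0.026,-0.013,0,0,0.026,-0.013,0,0,0.026,-0.013,0,0,0.026,-0.013,0,0,0.026,-0.013,0,0,0.013,-0.0065,0,0,0,0,0,0])

```text
t: 2.6
tcp_pos: [0.5755, -0.2756, 0.2392]
eef_rot: [-3.139, -0.002, 0.236]
force: [-0.1, 0.6, 0.4]
gripper_width: 1.001
gripper_force: 0.0
```

```bash
python3 - <<'E'
from h import *
s=env.get_state();print(s["t"],s["tcp_pos"],s["eef_rot"],s["joints"])
im,P=cloud("wrist");save("w1.png",im);np.save("w1.npy",P)
z=P[...,2]
print("lid",rect(P,near(P,.608,-.261,.05)&(z>.108)),np.nanmedian(z[near(P,.61,-.26,.02)]))
E
```

```text
2.6 [ 0.57545991 -0.27555502  0.23924398] [-3.13937634e+00 -2.28890417e-03  2.35585705e-01] [ 0.53208025  0.38171373 -0.20172019  1.56235487  0.0766825   1.20483641
 -1.01811664]
lid (606.5, -259.2, array([63. , 91.5]), 23.7, 26014) 0.11839517650048034
```

View pics/w1.png

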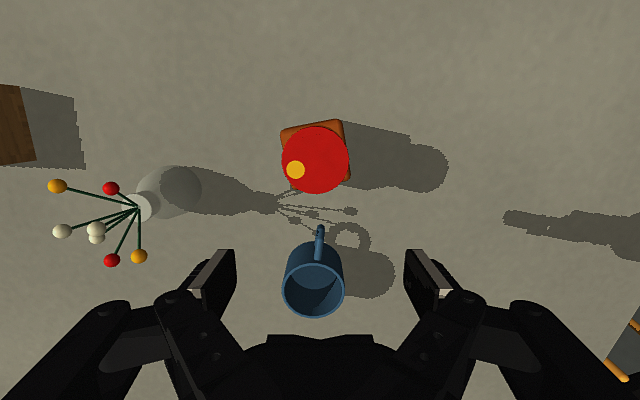

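```bash
cat >> h.py <<'E'
def dets(im,P,rng=(0,640,0,400)):
    h=cv2.cvtColor(im,cv2.COLOR_RGB2HSV); H,S,V=[h[...,i].astype(int) for i in range(3)]
    return H,S,V
def ray(cam,uv,zp):
    c=env.get_calibration(cam);K=c["intrinsics"];uv=np.atleast_2d(uv).astype(float)
    d=np.stack([(uv[:,0]-K[0,2])/K[0,0],-(uv[:,1]-K[1,2])/K[1,1],-np.ones(len(uv))],1)@R.from_euler("xyz",c["rotation"]).as_matrix().T
    e=np.array(c["eye"]);return e+d*((zp-e[2])/d[:,2])[:,None]
E
python3 - <<'E'
from h import *
im=cv2.imread("pics/w1.png")[...,::-1].copy();P=np.load("w1.npy");H,S,V=dets(im,P)
v,u=np.mgrid[0:400,0:640];box=(u>270)&(u<362)&(v>105)&(v<205)
red=box&((H<4)|(H>176))&(S>200)&(V>150); yel=box&(H>15)&(H<32)&(V>180)&(S>100)
print(red.sum(),yel.sum())
m=(red|yel); w=ray("wrist",np.stack([u[m],v[m]],1),.115)
(c,r)=cv2.minEnclosingCircle((w[:,:2]*1000).astype(np.float32)); print("lid circ",c,r, "centroid",w.mean(0)*1000)
d=ray("wrist",np.stack([u[yel],v[yel]],1),.115).mean(0); print("dot",d*1000)
c=np.array(c)/1000;a=np.degrees(np.arctan2(*(d[:2]-c)[::-1]));print("dot dir",a,"r",np.hypot(*(d[:2]-c)),"lid x dir",a+180)
ora=box&~m&(H>3)&(H<18)&(S>190)&(V>60)
q=P[ora];print(ora.sum(),np.nanpercentile(q[:,2],[5,50,95]))
# depth-edge: top-most row of orange per column
col=[];
for uu in range(286,340):
    vv=np.where(ora[:,uu])[0]
    if len(vv): col.append((uu,vv.min()))
print(col[::4])
rr=[(np.where(ora[k])[0].min(),np.where(ora[k])[0].max()) for k in range(118,182) if ora[k].any()];print(rr)
e=ray("wrist",col,.078)[:,:2]; l=cv2.fitLine((e*1000).astype(np.float32),cv2.DIST_HUBER,0,.01,.01).ravel();print("edge",l,np.degrees(np.arctan2(l[1],l[0])), "dist",abs(l[0]*(c[1]*1000-l[3])-l[1]*(c[0]*1000-l[2])))
print("P lid z",np.nanmedian(P[red][:,2]),np.nanmedian(P[red],0))
E
python3 -c "
import cv2;i=cv2.imread('pics/w1.png')[100:210,260:370];cv2.imwrite('pics/w1c.png',cv2.resize(i,None,fx=5,fy=5,interpolation=cv2.INTER_NEAREST))"
```

```text
3226 260
lid circ (606.3775024414062, -266.2699279785156) 30.703693389892578 centroid [ 607.21971174 -266.23844548  115.        ]
dot [ 594.73609854 -250.5375487   115.        ]
dot dir 126.50013088377622 r 0.019571153324890553 lid x dir 306.50013088377625
635 [0.07393133 0.07784641 0.11543245]
[(286, np.int64(129)), (290, np.int64(128)), (294, np.int64(127)), (298, np.int64(126)), (302, np.int64(125)), (306, np.int64(124)), (310, np.int64(124)), (314, np.int64(123)), (318, np.int64(122)), (322, np.int64(121)), (326, np.int64(120)), (330, np.int64(120)), (334, np.int64(119)), (338, np.int64(120))]
[(np.int64(332), np.int64(337)), (np.int64(326), np.int64(339)), (np.int64(321), np.int64(340)), (np.int64(316), np.int64(340)), (np.int64(311), np.int64(341)), (np.int64(306), np.int64(341)), (np.int64(301), np.int64(341)), (np.int64(296), np.int64(341)), (np.int64(291), np.int64(341)), (np.int64(287), np.int64(341)), (np.int64(284), np.int64(342)), (np.int64(282), np.int64(342)), (np.int64(281), np.int64(342)), (np.int64(281), np.int64(342)), (np.int64(281), np.int64(342)), (np.int64(280)
[... 636 characters left out ...]
303), np.int64(348)), (np.int64(286), np.int64(348)), (np.int64(286), np.int64(348)), (np.int64(348), np.int64(348)), (np.int64(348), np.int64(348)), (np.int64(286), np.int64(348)), (np.int64(286), np.int64(349)), (np.int64(304), np.int64(349)), (np.int64(304), np.int64(349)), (np.int64(287), np.int64(349)), (np.int64(288), np.int64(349)), (np.int64(289), np.int64(349)), (np.int64(300), np.int64(349)), (np.int64(298), np.int64(349)), (np.int64(343), np.int64(347)), (np.int64(342), np.int64(346)), (np.int64(341), np.int64(342))]
edge [ 4.0511855e-01 -9.1426414e-01  6.3900250e+02 -2.5949014e+02] -66.10144 dist 32.574484414057224
P lid z 0.11643210220313899 [ 0.61181669 -0.26466214  0.1164321 ]
```

View pics/w1c.png

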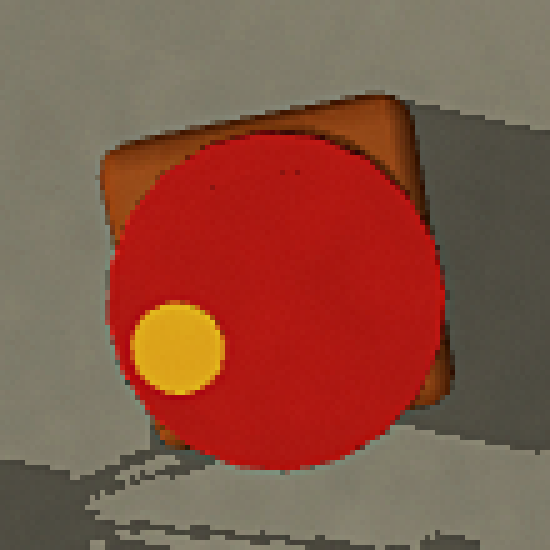

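```bash
cat >> h.py <<'E'
def jarlid(name,box,lz=.115,jz=.078):
    im,P=cloud("wrist");save(name,im);H,S,V=dets(im,P)
    v,u=np.mgrid[0:400,0:640];b=(u>box[0])&(u<box[1])&(v>box[2])&(v<box[3])
    yel=b&(H>15)&(H<32)&(V>180)&(S>100); red=b&((H<4)|(H>176))&(S>200)&(V>150); m=red|yel
    w=ray("wrist",np.stack([u[m],v[m]],1),lz);c,r=cv2.minEnclosingCircle((w[:,:2]*1000).astype(np.float32))
    d=ray("wrist",np.stack([u[yel],v[yel]],1),lz).mean(0)[:2]*1000-c
    print("circ",c,r,"P",np.nanmedian(P[m],0),"w",np.median(w,0),"lid x dir",np.degrees(np.arctan2(d[1],d[0]))+180)
    ora=b&~m&(H>3)&(H<18)&(S>190)&(V>60);e=[]
    e=np.array([(uu,np.where(ora[:,uu])[0].min()) for uu in range(box[0],box[1]) if ora[:,uu].any()])
    e=e[8:-8];e=ray("wrist",e,jz)[:,:2]*1000;l=cv2.fitLine(e.astype(np.float32),cv2.DIST_HUBER,0,.01,.01).ravel();print("edge",l[2:],np.degrees(np.arctan2(l[1],l[0])))
E
python3 - <<'E'
from h import *
s=env.get_state();print(s["tcp_pos"],s["eef_rot"],np.abs(s["qd"]).max())
jarlid("w2.png",(270,362,95,205))
c=env.get_calibration("wrist");print(c)
E
```

```text
[ 0.57332103 -0.27851495  0.23913799] [-3.14085069e+00  3.30327440e-05  2.32147802e-01] 0.0547164082656753
circ (607.1342163085938, -265.393798828125) 30.727624893188477 P [ 0.61023177 -0.26289235  0.11650105] w [ 0.60841346 -0.26548344  0.115     ] lid x dir 306.23941843608236
edge [ 638.1183  -255.80411] -66.44045
{'intrinsics': array([[284.55734794,   0.        , 319.58829102],
       [  0.        , 284.55734794, 201.45879156],
       [  0.        ,   0.        ,   1.        ]]), 'eye': array([ 0.642677  , -0.26472775,  0.3744433 ]), 'rotation': array([-2.85947977e-01,  3.11788335e-04, -1.34144711e+00])}
```

Emit:
carry_out(increments=[0.001,-0.018,0,0,0.0024,-0.038,0,0,0.0024,-0.038,0,0,0.0024,-0.038,0,0,0.0024,-0.038,0,0,0.0024,-0.038,0,0,0.0024,-0.038,0,0,0.0024,-0.038,0,0,0.0024,-0.038,0,0,0.0024,-0.038,0,0,0.0024,-0.038,0,0,0.0024,-0.036,0,0])

```text
t: 3.7
tcp_pos: [0.5003, 0.1472, 0.2396]
eef_rot: [3.14, -0.0, 0.224]
force: [-0.3, 0.1, -0.2]
gripper_width: 0.997
gripper_force: 0.0
```

Emit:
carry_out(increments=[0,0,0,0,0,0,0,0,0,0,0,0,0,0,0,0,0,0,0,0])

```text
t: 4.12
tcp_pos: [0.5013, 0.1455, 0.2391]
eef_rot: [3.141, 0.0, 0.224]
force: [-0.1, -0.3, -0.5]
gripper_width: 0.998
gripper_force: 0.0
```

```bash
python3 - <<'E'
from h import *
s=env.get_state();print(s["t"],s["tcp_pos"],s["eef_rot"],np.abs(s["qd"]).max(),s["joints"])
im,P=cloud("wrist");save("w3.png",im);np.save("w3.npy",P);print(env.get_calibration("wrist"))
z=P[...,2];m=near(P,.52,.22,.25)&(z>.044)&(z<.056)&(P[...,1]>0)
print(rect(P,m),np.nanmedian(z[m]))
E
```

```text
4.1167 [0.501333   0.14546173 0.23913875] [3.14052056e+00 3.40718056e-04 2.23757635e-01] 0.00864559979465389 [ 0.03162217  0.19058792 -0.45168182  1.82939423  0.09210967  1.14247484
 -1.7983547 ]
{'intrinsics': array([[284.55734794,   0.        , 319.58829102],
       [  0.        , 284.55734794, 201.45879156],
       [  0.        ,   0.        ,   1.        ]]), 'eye': array([0.57207153, 0.16170321, 0.37454303]), 'rotation': array([-2.84927740e-01, -1.26208823e-04, -1.34591443e+00])}
(519.3, 268.0, array([ 91.2, 341.8]), 11.3, 10666) 0.05081733497207108
```

View pics/w3.png

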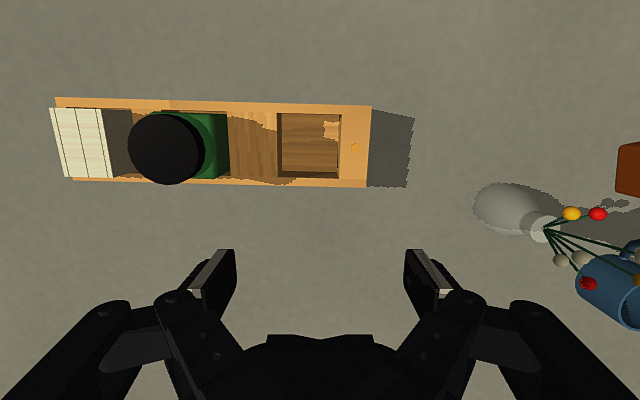

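```bash
python3 - <<'E'
from h import *
P=np.load("w3.npy");z=P[...,2]
v,u=np.mgrid[0:400,0:640]
top=((z>.045)&(z<.056))
hole=(~top)&(u>262)&(u<352)&(v>100)&(v<186)
n,l,st,ce=cv2.connectedComponentsWithStats(hole.astype(np.uint8));
for i in range(1,n):
    if st[i][4]>500:
        m=l==i;w=ray("wrist",np.stack([u[m],v[m]],1),.050)[:,:2]*1000
        print(st[i],cv2.minAreaRect(w.astype(np.float32)),w.mean(0),np.nanmedian(z[m]))
# edges by histogram in caddy frame
a=np.radians(11.3);ex=np.array([np.cos(a),np.sin(a)]);ey=np.array([-np.sin(a),np.cos(a)])
c=np.array([.5394,.1675]);d=P[...,:2]-c;X=d@ex*1000;Y=d@ey*1000
fl=(z<.02)&(z>0.004)&(abs(X)<36)&(abs(Y)<36);print("floor ext",np.nanpercentile(X[fl],[.5,99.5]),np.nanpercentile(Y[fl],[.5,99.5]),np.nanmedian(z[fl]))
t=top&(abs(Y)<25)&(abs(X)<60);print("rim X in",np.nanmax(X[t&(X<0)]),np.nanmin(X[t&(X>0)]))
print(np.percentile(X[t&(X<0)],[1,97]),np.percentile(X[t&(X>0)],[3,99]))
t=top&(abs(X)<25)&(abs(Y)<60);print("rim Y",np.percentile(Y[t&(Y<0)],97),np.percentile(Y[t&(Y>0)],3))
h=z>.11;g=P[h&near(P,.51,.29,.06)];print("green",rect(P,h&near(P,.51,.29,.06)))
E
```

```text
[ 277  113   65   65 3939] ((540.0718994140625, 167.11721801757812), (70.07711029052734, 70.3847427368164), 11.427897453308105) [541.18136015 167.4841291 ] 0.009034085370024536
floor ext [-35.50702149  35.43040712] [-35.60874215  34.89506618] 0.00885888286699646
rim X in -34.959290484641414 35.62286932406471
[-45.13891155 -35.21933692] [35.9739976  45.54655447]
rim Y -36.57375886332723 34.80101172738962
green (515.3, 288.7, array([61.6, 61.3]), 74.7, 4252)
```

Emit:
carry_out(increments=[0.0006,0.018,0,0,0.0012,0.037,0,0,0.0012,0.037,0,0,0.0012,0.037,0,0,0.0012,0.037,0,0,0.0012,0.037,0,0,0.0012,0.037,0,0,0.0012,0.037,0,0,0.0012,0.037,0,0,0.0012,0.037,0,0,0.0012,0.037,0,0,0.0013,0.033,0,0])

```text
t: 5.17
tcp_pos: [0.6089, -0.2632, 0.2391]
eef_rot: [3.14, 0.001, 0.225]
force: [0.2, -0.2, -0.4]
gripper_width: 0.998
gripper_force: 0.0
```

Emit:
carry_out(increments=[0,0,0.004,0.107,0,0,0.008,0.107,0,0,0.008,0.107,0,0,0.008,0.107,0,0,0.008,0.107,0,0,0.008,0.107,0,0,0.008,0.107,0,0,0.008,0.107,0,0,0.008,0.107,0,0,0.008,0.107,0,0,0.005,0.107,0,0,0,0.107])

```text
t: 6.17
tcp_pos: [0.6081, -0.2599, 0.1566]
eef_rot: [3.139, 0.002, -1.063]
force: [0.2, 0.7, -1.0]
gripper_width: 1.004
gripper_force: 0.0
```

Emit:
carry_out(increments=[0,0,0,0,0,0,0,0,0,0,0,0,0,0,0,0])

```text
t: 6.5
tcp_pos: [0.6096, -0.2595, 0.1586]
eef_rot: [-3.141, -0.001, -1.055]
force: [-0.5, 0.1, 0.2]
gripper_width: 1.003
gripper_force: 0.0
```

```bash
python3 - <<'E'
from h import *
s=env.get_state();print(s["t"],s["tcp_pos"],s["eef_rot"],np.abs(s["qd"]).max(),s["joints"])
im,P=cloud("wrist");save("w4.png",im);np.save("w4.npy",P);z=P[...,2]
H,S,V=dets(im,P);m=((H<4)|(H>176))&(S>200)&(V>100)&(z>.105)&near(P,.608,-.262,.05)
print(rect(P,m),np.nanmedian(P[m],0),m.sum())
d=np.array([.6085,-.262])-s["tcp_pos"][:2];y=s["eef_rot"][2];print("need",d@[np.cos(y),np.sin(y)],d@[np.sin(y),-np.cos(y)])
E
```

```text
6.5 [ 0.60958621 -0.25945045  0.15860741] [-3.14126594e+00 -5.00587874e-04 -1.05512756e+00] 0.006372598690375138 [ 0.31043531  0.4848563   0.0379145   1.59222672 -0.02011436  1.06429927
 -2.27219208]
(608.8, -263.4, array([60.2, 60.9]), 27.1, 5635) [ 0.61152137 -0.26644738  0.11649316] 5635
need 0.0016823914459733864 0.00220218689467101
```

View pics/w4.png

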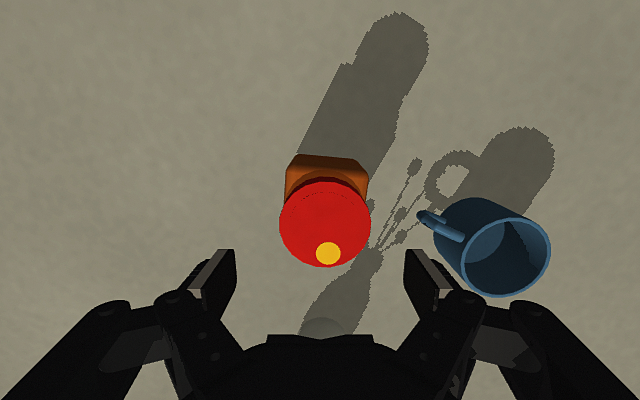

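Emit:
carry_out(increments=[0,0,0,-0.1235,0,0,0,-0.1235,0,0,0,-0.1235,0,0,0,-0.1235,0,0,0,-0.1235,0,0,0,-0.1235,0,0,0,-0.1235,0,0,0,-0.1235,0,0,0,-0.1235,0,0,0,-0.1235,0,0,0,-0.1235,0,0,0,-0.1235])

```text
t: 7.55
tcp_pos: [0.6095, -0.2594, 0.1586]
eef_rot: [3.141, -0.0, 0.433]
force: [0.2, 0.2, -0.4]
gripper_width: 1.001
gripper_force: 0.0
```

Emit:
carry_out(increments=[0,0,0,-0.1235,0,0,0,0,0,0,0,0,0,0,0,0,0,0,0,0])

```text
t: 7.97
tcp_pos: [0.6096, -0.2591, 0.1584]
eef_rot: [3.141, 0.0, 0.548]
force: [0.0, 0.0, 0.4]
gripper_width: 1.001
gripper_force: 0.0
```

```bash
python3 - <<'E'
from h import *
s=env.get_state();print(s["t"],s["tcp_pos"],s["eef_rot"],np.abs(s["qd"]).max(),s["joints"])
im,P=cloud("wrist");save("w5.png",im);np.save("w5.npy",P);z=P[...,2]
H,S,V=dets(im,P);m=((H<4)|(H>176))&(S>200)&(V>100)&(z>.105)&near(P,.608,-.262,.05)
print(rect(P,m),np.nanmedian(P[m],0),m.sum())
o=(H>3)&(H<18)&(S>190)&(V>60)&(z>.07)&(z<.082);print(rect(P,o))
d=np.array([.6086,-.2624])-s["tcp_pos"][:2];y=s["eef_rot"][2];print("need",d@[np.cos(y),np.sin(y)],d@[np.sin(y),-np.cos(y)])
E
```

```text
7.9667 [ 0.60955849 -0.25911035  0.15837335] [3.14132783e+00 1.00872537e-04 5.47730970e-01] 0.007456253559547558 [ 0.55274275  0.49763054 -0.30000832  1.58489481  0.16064652  1.08324604
 -0.81148371]
(609.0, -263.1, array([61. , 60.8]), 8.8, 5582) [ 0.61281    -0.26369524  0.11640555] 5582
(626.7, -253.3, array([32.3, 66.5]), 32.4, 1366)
need -0.0025313597626122394 0.0023092639238407103
```

Emit:
carry_out(increments=[-0.0027,0.003,0.007,0,0,0,0.012,0,0,0,0.012,0,0,0,0.012,0,0,0,0.012,0,0,0,0.008,0,0,0,0.004,0,0,0,0,0,0,0,0,0,0,0,0,0])

```text
t: 8.85
tcp_pos: [0.6094, -0.2631, 0.092]
eef_rot: [3.14, -0.001, 0.549]
force: [-0.3, 0.4, -0.5]
gripper_width: 1.001
gripper_force: 0.0
```

Emit:
carry_out(increments=[0,0,0,0,0,0,0,0,0,0,0,0,0,0,0,0,0,0,0,0,0,0,0,0,0,0,0,0,0,0,0,0], gripper=0)

```text
t: 9.52
tcp_pos: [0.6092, -0.2629, 0.0925]
eef_rot: [3.141, -0.001, 0.55]
force: [-0.9, 1.8, 5.2]
gripper_width: 0.716
gripper_force: 64.5
```

```bash
python3 - <<'E'
from h import *
s=env.get_state();print(s)
im,P=cloud("wrist");save("w6.png",im);np.save("w6.npy",P);z=P[...,2]
im2,P2=cloud("scene")
i=cv2.resize(im2[170:290,90:250],None,fx=4,fy=4)
save("m6.png",np.hstack([cv2.resize(im,(0,0),fx=.3,fy=.3)[:0],i]) if 0 else i); 
E
```

```text
{'t': 9.5167, 'joints': array([ 0.54932044,  0.56613343, -0.28819824,  1.63537651,  0.18652537,
        0.96619695, -0.82383733]), 'qd': array([-7.56802069e-04, -6.97157419e-04, -4.84437442e-04,  1.92560437e-03,
       -6.10855198e-04, -1.14398231e-03,  9.15610098e-05]), 'joint_torque': array([ 2.55293772e-01, -4.87666941e+01, -2.42753036e+00, -2.11770111e+01,
        1.69202853e-01, -6.71311878e-01, -7.88707315e-03]), 'tcp_pos': array([ 0.60920225, -0.26289427,  0.09251092]), 'eef_rot': array([ 3.14077785e+00, -5.47937859e-04,  5.49520351e-01]), 'force': array([-0.92322367,  1.84194402,  5.19917159]), 'ft_torque': array([0.18953247, 0.40708098, 0.06413775]), 'gripper_force': 64.48993287049234, 'gripper_width': 0.7161511712676079}
```

View pics/m6.png

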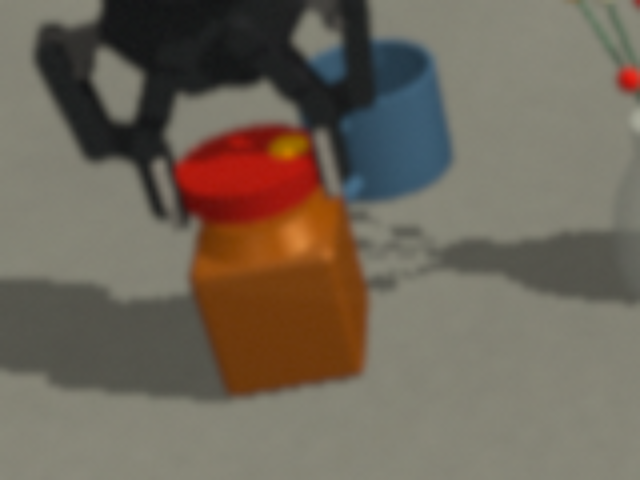

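Emit:
carry_out(increments=[0,0,-0.005,0,0,0,-0.012,0,0,0,-0.02,0,0,0,-0.025,0,0,0,-0.027,0,0,0,-0.027,0,0,0,-0.027,0,0,0,-0.027,0,0,0,-0.025,0,0,0,-0.018,0,0,0,-0.007,0,0,0,0,0])

```text
t: 10.62
tcp_pos: [0.6095, -0.2633, 0.3134]
eef_rot: [3.139, -0.002, 0.549]
force: [-0.3, 0.1, -3.4]
gripper_width: 0.708
gripper_force: 66.4
```

Emit:
carry_out(increments=[0.004,-0.01,0,0,0.009,-0.022,0,0,0.0135,-0.033,0,0,0.0135,-0.033,0,0,0.0135,-0.033,0,0,0.0135,-0.033,0,0,0.0135,-0.033,0,0,0.0135,-0.033,0,0,0.0135,-0.033,0,0,0.0135,-0.033,0,0,0.0135,-0.033,0,0,0.0135,-0.033,0,0])

```text
t: 11.62
tcp_pos: [0.5435, 0.1249, 0.309]
eef_rot: [-3.14, 0.004, 0.55]
force: [0.4, 0.1, -3.8]
gripper_width: 0.709
gripper_force: 66.4
```

Emit:
carry_out(increments=[0.01,-0.025,0,0,0.0065,-0.016,0,0,0,0,0.02,0.054,0,0,0.03,0.054,0,0,0.03,0.054,0,0,0.03,0.054,0,0,0.02,0,0,0,0,0,0,0,0,0,0,0,0,0])

```text
t: 12.45
tcp_pos: [0.5388, 0.1672, 0.1819]
eef_rot: [-3.141, -0.001, 0.334]
force: [-0.0, 0.1, -3.7]
gripper_width: 0.716
gripper_force: 67.3
```

```bash
python3 - <<'E'
from h import *
s=env.get_state();print(s["t"],s["tcp_pos"],s["eef_rot"],s["force"],s["ft_torque"],s["joints"])
im,P=cloud("wrist");save("w7.png",im);np.save("w7.npy",P)
im2,P2=cloud("scene");np.save("s7.npy",P2);save("s7.png",im2)
im3,P3=cloud("top");np.save("t7.npy",P3);save("t7.png",im3)
save("m7.png",np.vstack([cv2.resize(im,(480,300)),cv2.resize(im2[120:300,300:540],(400,300))[:,:].copy() if 0 else cv2.resize(im2[130:280,310:550],(480,300))]))
E
```

```text
12.45 [0.53884251 0.16723986 0.18194024] [-3.14132541e+00 -9.63311148e-04  3.33946815e-01] [-0.00397778  0.1252721  -3.68190623] [-0.00326562 -0.09337789 -0.02174958] [ 0.03077607  0.32856451 -0.49980289  1.80180952  0.1785494   1.05494804
 -1.77173245]
```

View pics/m7.png

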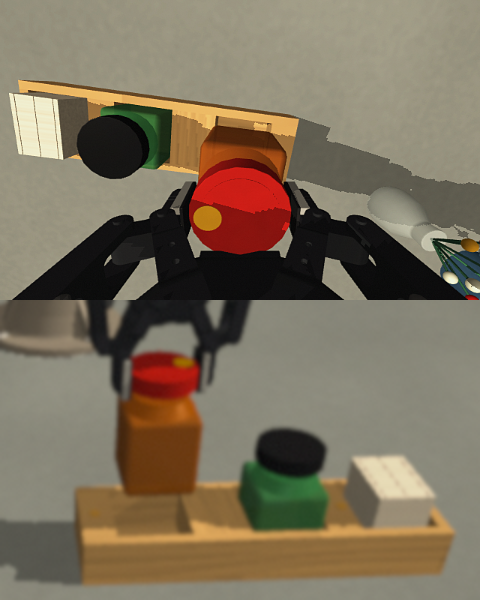

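```bash
cat >> h.py <<'E'
def face(im,P,c,zr,nd,t=.012):
    """plane fit of amber points facing direction nd"""
    H,S,V=dets(im,P);z=P[...,2];m=near(P,*c,.055)&(z>zr[0])&(z<zr[1])&((H<18)|(H>176))&(S>150)&(V>40)
    d=(P[...,:2]-c)@np.array(nd);m&=(d>.022)
    q=P[m]
    for _ in range(4):
        o=q.mean(0);n=np.linalg.svd(q-o,full_matrices=False)[2][2];n=n*np.sign(n[:2]@nd);r=(q-o)@n;q=q[abs(r)<max(.0015,1.5*r.std())]
    print(len(q),"o",np.round(o*1000,1),"yaw",round(np.degrees(np.arctan2(n[1],n[0])),2),"tilt",round(np.degrees(np.arcsin(n[2])),2),"rms",r.std()*1000,"dist of face from c",round(((o[:2]-c)@n[:2])*1000,1))
E
python3 - <<'E'
from h import *
c=np.array([.5388,.1672])
a=np.radians(11.35);f=(np.cos(a),np.sin(a));g=(np.sin(a),-np.cos(a));k=(-np.sin(a),np.cos(a))
for n,i in(("w7","w7"),("s7","s7"),("t7","t7")):
    P=np.load(n+".npy");im=cv2.imread(f"pics/{i}.png")[...,::-1].copy()
    for nm,nd in(("front",f),("right",g),("left",k)):
        try: print(n,nm,end=" ");face(im,P,c,(.1,.158),nd)
        except Exception as e: print(e)
P=np.load("s7.npy");im=cv2.imread("pics/s7.png")[...,::-1].copy();H,S,V=dets(im,P);z=P[...,2]
m=near(P,*c,.055)&(H<18)&(S>150)&(z>.06);print("low z",np.percentile(z[m],[.5,2]))
# lid in both
for n in("w7","s7","t7"):
    P=np.load(n+".npy");im=cv2.imread(f"pics/{n}.png")[...,::-1].copy();H,S,V=dets(im,P);z=P[...,2]
    m=near(P,*c,.05)&((H<4)|(H>176))&(S>200)&(V>100)&(z>.19);q=P[m];o=q.mean(0);nn=np.linalg.svd(q-o,full_matrices=False)[2][2];print(n,rect(P,m),"topz",np.median(z[m]),"n",nn)
E
```

```text
w7 front 1596 o [570.8 174.7 133.1] yaw 11.95 tilt 0.06 rms 0.28921939168533234 dist of face from c 32.8
w7 right 192 o [576.1 148.3 133.4] yaw 0.98 tilt -0.01 rms 0.28209392196270594 dist of face from c 36.9
w7 left 237 o [565.3 199.6 132.7] yaw 21.64 tilt 0.15 rms 0.304157337535388 dist of face from c 36.5
s7 front 852 o [571.3 174.7 129.3] yaw 11.53 tilt 0.21 rms 0.718344866258325 dist of face from c 33.4
s7 right 157 o [566.1 142.1 130.8] yaw -72.9 tilt -0.52 rms 1.2401560072261464 dist of face from c 32.0
s7 left 136 o [565.8 200.  129.2] yaw 20.04 tilt 0.16 rms 0.7880144253842002 dist of face from c 36.6
t7 front index 2 is out of bounds for axis 0 with size 0
t7 right index 2 is out of bounds for axis 0 with size 0
t7 left index 2 is out of bounds for axis 0 with size 0
low z [0.09140764 0.09517846]
w7 (540.1, 167.4, array([59.5, 60.9]), 30.0, 11982) topz 0.20582136073672957 n [0.02416963 0.02056252 0.99949638]
s7 (545.1, 168.2, array([57. , 53.8]), 55.1, 507) topz 0.2041800203820187 n [0.12770599 0.05398188 0.99034193]h.py:39: RuntimeWarning: Mean of empty slice.
  o=q.mean(0);n=np.linalg.svd(q-o,full_matrices=False)[2][2];n=n*np.sign(n[:2]@nd);r=(q-o)@n;q=q[abs(r)<max(.0015,1.5*r.std())]
  ret = um.true_divide(
<stdin>:14: RuntimeWarning: Mean of empty slice.
Traceback (most recent call last):
IndexError: index 2 is out of bounds for axis 0 with size 0
```

Emit:
carry_out(increments=[0.0009,0.0004,0.006,0.007,0,0,0.01,0,0,0,0.008,0,0,0,0.006,0,0,0,0.005,0,0,0,0.005,0,0,0,0.005,0,0,0,0.005,0,0,0,0.003,0,0,0,0,0,0,0,0,0])

```text
t: 13.52
tcp_pos: [0.5396, 0.1665, 0.1282]
eef_rot: [3.142, 0.0, 0.326]
force: [-0.5, 0.7, -4.5]
gripper_width: 0.716
gripper_force: 67.3
```

Emit:
carry_out(increments=[0,0,0.003,0,0,0,0.004,0,0,0,0.004,0,0,0,0.004,0,0,0,0.004,0,0,0,0.003,0,0,0,0.002,0,0,0,0.002,0,0,0,0,0,0,0,0,0])

```text
t: 14.35
tcp_pos: [0.5397, 0.1665, 0.1022]
eef_rot: [3.142, 0.0, 0.326]
force: [-0.0, -1.0, -4.3]
gripper_width: 0.712
gripper_force: 67.3
```

Emit:
carry_out(increments=[0,0,0.001,0,0,0,0.001,0,0,0,0.0005,0,0,0,0,0,0,0,0,0])

```text
t: 14.77
tcp_pos: [0.54, 0.1669, 0.1005]
eef_rot: [3.141, -0.001, 0.326]
force: [-0.8, -0.2, 3.1]
gripper_width: 0.712
gripper_force: 67.9
```

Emit:
carry_out(increments=[0,0,0,0,0,0,0,0,0,0,0,0,0,0,0,-0.03,0,0,0,-0.06,0,0,0,-0.06,0,0,-0.0001,-0.06,0,0,-0.0002,-0.06,0,0,-0.0002,-0.06,0,0,-0.0002,-0.06,0,0,-0.0002,-0.06,0,0,0,0])

```text
t: 15.77
tcp_pos: [0.5404, 0.1671, 0.1014]
eef_rot: [3.141, -0.002, 0.778]
force: [-1.5, 0.4, 5.4]
gripper_width: 0.712
gripper_force: 68.2
```

```bash
cat >> h.py <<'E'
def look(tag,c=(.5398,.167)):
    s=env.get_state();print(s["t"],s["tcp_pos"],s["eef_rot"],s["force"],s["ft_torque"],s["gripper_width"])
    for n in("wrist","scene"):
        im,P=cloud(n);np.save(tag+n+".npy",P);save(tag+n+".png",im);H,S,V=dets(im,P);z=P[...,2]
        b=near(P,*c,.04)&(z>.095)
        y=b&(H>15)&(H<32)&(V>120)&(S>100);r=b&(y|(((H<4)|(H>176))&(S>190)&(V>90)))&(z>.118)
        if y.sum()>5 and r.sum()>50:
            q=P[r];cc=cv2.minEnclosingCircle((q[:,:2]*1000).astype(np.float32));d=np.nanmean(P[y],0)[:2]*1000-s["tcp_pos"][:2]*1000
            print(n,"lid",cc,"z",np.median(q[:,2]),"dot",np.nanmean(P[y],0),"n",y.sum(),"lid x dir about tcp",np.degrees(np.arctan2(d[1],d[0]))+180)
        for nd in(0,-90):
            a=np.radians(11.35+nd)
            try: face(im,P,np.array(c),(.055,.08),(np.cos(a),np.sin(a)))
            except Exception as e: print("no face")
E
python3 -c "
from h import *
look('u1')"
```

```text
15.7667 [0.54042384 0.16711821 0.10140955] [ 3.14117504e+00 -1.97214970e-03  7.77811514e-01] [-1.5345727   0.41500542  5.40877318] [0.02053942 0.24011077 0.10643907] 0.712460862988004
wrist lid ((540.96142578125, 166.247314453125), 31.162084579467773) z 0.12539804610611088 dot [0.52610558 0.17908348 0.12604571] n 972 lid x dir about tcp 320.1156606475072
684 o [570.6 177.1  68.4] yaw 15.02 tilt -0.16 rms 0.2788199076399751 dist of face from c 32.3
51 o [577.7 149.4  68.4] yaw 5.05 tilt -0.12 rms 0.26132962063232534 dist of face from c 36.2
scene lid ((544.05224609375, 170.6650390625), 32.01947021484375) z 0.12326097157311044 dot [0.52416844 0.18058014 0.12371922] n 37 lid x dir about tcp 320.37008778157167
323 o [571.2 174.5  67.6] yaw 14.49 tilt 0.7 rms 0.713502383395258 dist of face from c 32.3
77 o [558.1 138.6  67.6] yaw -72.79 tilt -2.28 rms 0.7438689435344218 dist of face from c 32.5
```

Emit:
carry_out(increments=[0,0,-0.0001,-0.06,0,0,-0.0001,-0.06,0,0,-0.0001,-0.06,0,0,-0.0001,-0.06,0,0,-0.0001,-0.06,0,0,-0.0001,-0.06,0,0,-0.0001,-0.06,0,0,-0.0001,-0.06,0,0,-0.0001,-0.06,0,0,-0.0001,-0.06,0,0,-0.0001,-0.06,0,0,0,0])

```text
t: 16.87
tcp_pos: [0.5399, 0.1674, 0.1023]
eef_rot: [3.141, -0.001, 1.438]
force: [-2.2, 1.1, 4.9]
gripper_width: 0.716
gripper_force: 68.3
```

```bash
python3 -c "
from h import *
look('u2')"
```

```text
16.8667 [0.53993387 0.16738937 0.10233164] [ 3.14096329e+00 -1.43934270e-03  1.43794294e+00] [-2.17017307  1.05193352  4.93706347] [0.24656407 0.40596581 0.08402301] 0.7156988085402987
wrist lid ((540.9188842773438, 166.4672393798828), 31.054513931274414) z 0.1262693680144033 dot [0.5214225  0.16735553 0.12694143] n 982 lid x dir about tcp 0.10472508657284152
105 o [558.8 204.2  68.7] yaw 80.27 tilt 0.24 rms 0.5121149262368788 dist of face from c 39.9
no face
331 o [571.2 174.8  67.8] yaw 14.47 tilt 0.84 rms 0.7546606896617382 dist of face from c 32.3
81 o [559.3 139.1  67.7] yaw -73.19 tilt -1.04 rms 0.682946275482252 dist of face from c 32.3h.py:39: RuntimeWarning: Mean of empty slice.
  o=q.mean(0);n=np.linalg.svd(q-o,full_matrices=False)[2][2];n=n*np.sign(n[:2]@nd);r=(q-o)@n;q=q[abs(r)<max(.0015,1.5*r.std())]
  ret = um.true_divide(
```

Emit:
carry_out(increments=[0,0,-0.0001,-0.05,0,0,-0.0001,-0.05,0,0,-0.0001,-0.05,0,0,0,-0.05,0,0,0,-0.05,0,0,0,0,0,0,0,0])

```text
t: 17.55
tcp_pos: [0.5398, 0.1672, 0.1024]
eef_rot: [3.141, -0.001, 1.685]
force: [-1.3, 1.7, 4.6]
gripper_width: 0.715
gripper_force: 68.2
```

```bash
python3 -c "
from h import *
look('u3')" 2>/dev/null
```

```text
17.55 [0.53980929 0.16721843 0.10237232] [ 3.14091455e+00 -9.63841573e-04  1.68517033e+00] [-1.29273891  1.65933915  4.64531071] [0.32849273 0.37241202 0.05187168] 0.7154647010211589
wrist lid ((541.2398681640625, 166.19664001464844), 31.178773880004883) z 0.12630520499283276 dot [0.52184422 0.16239898 0.12696346] n 986 lid x dir about tcp 15.017035248777034
89 o [558.1 204.3  68. ] yaw 89.54 tilt 0.35 rms 0.22623065489971406 dist of face from c 37.5
no face
scene lid ((544.425048828125, 164.35609436035156), 32.788604736328125) z 0.12390004689795547 dot [0.54024937 0.15835547 0.13687069] n 10 lid x dir about tcp 92.84263177095372
308 o [571.3 174.7  67.7] yaw 14.0 tilt -0.47 rms 0.7452122766332634 dist of face from c 32.5
80 o [558.  138.7  68.4] yaw -72.93 tilt -1.62 rms 0.6965196933962099 dist of face from c 32.4
```

Emit:
carry_out(increments=[0,0,-0.001,0,0,0,-0.001,0,0,0,-0.001,0,0,0,0,0,0,0,0,0])

```text
t: 18.07
tcp_pos: [0.5394, 0.166, 0.1047]
eef_rot: [-3.141, 0.001, 1.686]
force: [-1.3, 0.1, -0.9]
gripper_width: 0.713
gripper_force: 67.6
```

```bash
python3 - 2>/dev/null <<'E'
from h import *
look('u4')
for t in("u3","u4"):
    P=np.load(t+"scene.npy");im=cv2.imread(f"pics/{t}scene.png")[...,::-1].copy();H,S,V=dets(im,P);z=P[...,2]
    b=near(P,.54,.167,.06)&(S>150)
    am=b&(H>5)&(H<18)&(z<.1)&(z>.052); v,u=np.where(b&(H>5)&(H<14));rd=b&((H<4)|(H>176))&(S>190)&(z>.09)
    print(t,"amber rows",np.percentile(v,[2,98]),"red rows",np.percentile(np.where(rd)[0],[1,99]),am.sum(),rd.sum())
E
```

```text
18.0667 [0.53944422 0.16595375 0.10465258] [-3.14079247e+00  6.79100195e-04  1.68593185e+00] [-1.26871278  0.06633149 -0.90110093] [ 0.09544124  0.09449296 -0.01968817] 0.7130420079299863
wrist lid ((541.186279296875, 165.04318237304688), 31.25635528564453) z 0.12855567831346748 dot [0.52153044 0.16120824 0.12928476] n 984 lid x dir about tcp 14.837300048818037
88 o [558.2 204.   68.1] yaw 88.99 tilt 0.69 rms 0.23522935767060682 dist of face from c 37.3
no face
scene lid ((546.245849609375, 163.3345489501953), 32.17858123779297) z 0.12625982012380632 dot [0.53617545 0.15752836 0.13693412] n 11 lid x dir about tcp 68.79540030200674
311 o [571.6 174.1  67.8] yaw 14.23 tilt -0.01 rms 0.7699557072745693 dist of face from c 32.6
74 o [559.  138.7  67.6] yaw -72.85 tilt -2.06 rms 0.8207823872677296 dist of face from c 32.7
u3 amber rows [198.06 244.  ] red rows [197. 216.] 932 248
u4 amber rows [196.52 245.  ] red rows [196. 215.] 963 241
```

Emit:
carry_out(increments=[0,0,-0.002,0,0,0,-0.003,0,0,0,-0.003,0,0,0,-0.004,0,0,0,-0.004,0,0,0,-0.004,0,0,0,-0.004,0,0,0,-0.003,0,0,0,-0.001,0,0,0,0,0,0,0,0,0,0,0,0,0])

```text
t: 19.17
tcp_pos: [0.5395, 0.1664, 0.1328]
eef_rot: [-3.141, 0.0, 1.686]
force: [-0.4, 0.2, -0.1]
gripper_width: 0.712
gripper_force: 67.6
```

```bash
python3 - 2>/dev/null <<'E'
from h import *
look('u5')
im=cv2.imread("pics/u5scene.png")[150:280,340:540];cv2.imwrite("pics/m8.png",cv2.resize(im,None,fx=4,fy=4))
E
```

```text
19.1667 [0.53949491 0.16637912 0.13283141] [-3.14112607e+00  2.15477658e-04  1.68634665e+00] [-0.44470533  0.16966262 -0.05747658] [ 0.0170013  -0.02367307  0.00761745] 0.7124304451553125
wrist lid ((540.45166015625, 165.40357971191406), 31.19536590576172) z 0.15671800930600432 dot [0.52160089 0.1615746  0.15744216] n 983 lid x dir about tcp 15.029348280610122
56 o [558.1 204.4  68.8] yaw 88.5 tilt 0.13 rms 0.2250036565376231 dist of face from c 37.9
no face
scene lid ((544.00732421875, 161.17218017578125), 35.09608840942383) z 0.15419683614829344 dot [0.53705208 0.15795932 0.164649  ] n 12 lid x dir about tcp 73.82096832541488
318 o [571.  175.5  67.7] yaw 14.45 tilt 0.3 rms 0.7610738543121607 dist of face from c 32.3
75 o [558.4 138.8  68.2] yaw -73.17 tilt -2.03 rms 0.7077790480746403 dist of face from c 32.3
```

View pics/m8.png

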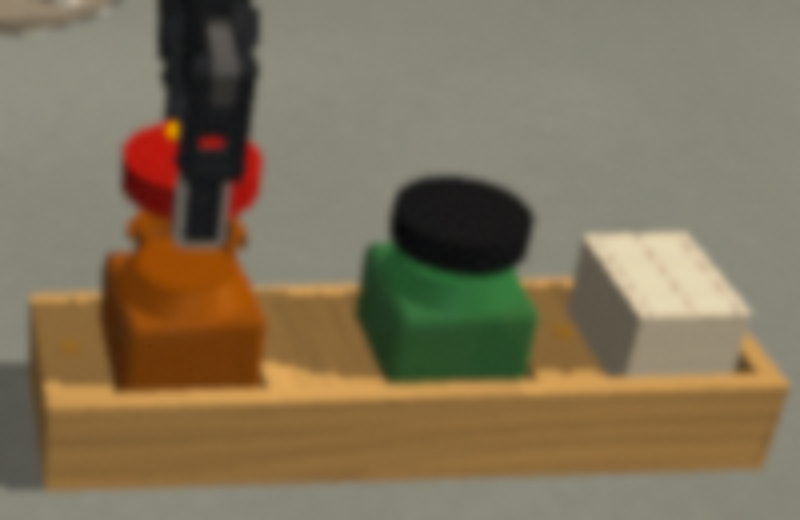

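The close-up shows the lid held level around (190,165), clear of the open neck at (190,235). The jar is still home and upright in the well. The lid's lower edge is about 2 cm above the rim, so I'm handing the job in.

```bash
python3 -c "
from station import env
print(env.close_job())"
```

```text
the job is handed in; nothing more can be done
None
```

I handed the job in at about 19 s: by the last measurements and picture, the amber jar was home and upright in the well, and the gripper held the freed lid level and still about 2 cm above the mouth. The green jar was untouched, the arm kept clear of the cup and vase, and no verdict was returned.

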